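# Set the rotary table to zero and clamp it

### The job

Set the rotary table on the bench to zero and lock it: with the fingertips, push the upright peg on the dial round until the dial's index mark lines up with the one long zero line on the scale ring, and only then push the peg of the clamp lever round until the lever is fully home against its stop. Push gently from the side and do not pinch the pegs. Lift nothing, and leave the bushing standing on the dial and the sleeve, collar and wrench on the bench where they are.

Things in the scene. Friction and masses are not known exactly. Their poses are not given: they have to be found in the camera images.
- dial_center (a point): Centre of the steel dial, on its top face 75 mm above the bench. The dial is a flat disc, 176 mm across, on the grey housing of the rotary table (housing 216 mm across on a 250 x 250 mm foot, fixed to the bench). It turns without end either way about the vertical axis through this point. Friction holds it wherever it is left (0.14 N m: about 2 N of push at the peg).
- dial (a joint): Turn of the dial on its housing, rad, growing counter-clockwise seen from above.
- peg_top (a point): Centre of the top of the dial's peg: plain steel, upright, 14 mm diameter, 46 mm tall (from 75 mm to 121 mm above the bench), 70 mm from the dial's centre, exactly opposite the index mark. Fixed to the dial; pushing it sideways turns the dial.
- index_mark (a point): Outer end of the dial's index mark, 89 mm from the dial's centre: a black radial line, 4 mm wide and 30 mm long, the only line on the dial.
- zero_line (a point): Inner end of the zero line, 89 mm from the dial's centre. The scale is a fixed aluminium ring round the dial, 224 mm outer diameter, 1 mm lower than the dial, with a short thin black line every 10 degrees; the zero line is the only long one (22 mm, the full width of the ring, 4 mm wide). The index mark is on it when the two points coincide.
- clamp (a joint): Turn of the clamp lever, rad: 0 is fully open (pointing straight out from the right-hand side of the housing), 1.2 is fully home against its stop. It grows counter-clockwise seen from above, that is the lever's free end swings away from the robot. Friction holds it wherever it is left (0.12 N m: about 2 N at its peg); it does not spring back.
- clamp_pivot (a point): The vertical axis of the clamp lever, at the top of its boss 63 mm above the bench, on a lug at the right-hand side (the -y side when the housing is square to the robot) of the housing.
- clamp_peg (a point): Centre of the top of the upright steel peg at the lever's free end: 14 mm diameter, top 91 mm above the bench, 45 mm tall, 70 mm from the pivot. The lever's flat bar, 12 mm wide, runs from pivot to peg at 46 to 56 mm above the bench. Push the peg sideways.
- bushing_mid (a point): Middle (17.5 mm up) of the dark steel bushing standing loose at the centre of the dial: ring 46 mm outside diameter, 35 mm tall. It turns with the dial; leave it there.
- sleeve_mid (a point): Middle (30 mm up) of a loose steel sleeve, 52 mm outside diameter, 60 mm tall, upright on the bench left of the rotary table. Not to be disturbed.
- collar_mid (a point): Middle (14 mm up) of a loose dark steel collar, 76 mm outside diameter, 28 mm tall, flat on the bench left of the rotary table. Not to be disturbed.
- wrench_mid (a point): Underside of a loose wrench, 190 mm long, flat on the bench beyond the rotary table. Not to be disturbed.

How it is judged:
By the outcome, as a careful person would: the job done as asked, in the order asked, and still so for the second after the job is handed in, with the robot touching nothing.
It also fails if it takes over 61 s, if anything falls off the work surface, if the arm or the gripper's body presses on something with over 40 N, if the wrist force passes 120 N, or if a joint passes its speed limit or range.

### The arm

A 6-joint arm with a two-finger parallel gripper is mounted at the origin on the work surface. World frame = base frame: x ahead of the robot, y to its left, z up, the work surface at z = 0. Lengths are in mm, angles in rad, forces in N, time in s.
With the tool pointing down it reaches from about 275 to 1000 mm from the base axis. Payload 8.4 kg.
Tool frame: the origin (TCP) lies midway between the tips of the shut fingers; the grasp point (between the pads) lies 19 mm behind it; z points along the fingers, y is the line along which they close (so a half turn about z gives the same grasp; the last joint's range is limited). The gripper opens to 85 mm and grips with 20 to 120 N. Pads are 22 mm wide; open, the fingers measure 114 mm over their backs; the gripper's body (76 mm by 85 mm) begins 54 mm behind the grasp point. The pads swing forward as they close: fully open they stand 13 mm farther back than shut.
Start: joints at [1.319, 0.353, 1.633, -0, 1.155, -0.002], TCP at [154.505, 605.604, 231.281] pointing down, gripper open.
Joint ranges: [-2.63, 2.63], [-0.92, 2.1], [0.06, 2.66], [-1.3, 4.44], [0, 2.69], [-3.02, 3.02]. Speed limits (rad/s): [2.22, 2.22, 2.79, 3.14, 3.14, 3.14].

### API

Orientations are given as [roll, pitch, yaw] about the fixed x, y, z axes, in that order (R = Rz(yaw) Ry(pitch) Rx(roll)).
In Python, from rig import r, imaging gives the robot as it stands. The module is installed in compiled form; this text tells all that it offers.
- The arm moves only by the tool arm_command, never from a script. Its argument "deltas" is a list of rows, each an object of numbers: "hand": the finger opening in mm, from 0 to 85.4; "tx", "ty", "tz": the shift along the tool's x, y, z in mm; "wx", "wy", "wz": the turn, a rotation vector about the tool's x, y, z in rad. A call has 1 to 8 rows; each row shifts and turns the commanded pose from where the row before left it, along the tool's axes as they then stand; what a row does not reach is not made up. A row lasts 1/8 s, in which the tool goes at most 62.5 mm and 10.7 degrees, less where a joint would pass 70% of its speed; a pose out of reach is approached as far as the arm can. A call with a gripper value outside its range is refused whole. The fingers move at their own pace and stop on an object; "squeeze" is the grip in N (left out, the last holds). Time passes only in rows, so rows that do not move let the fingers close. It gives the time, the measured TCP pose, the force, the opening and the grip force at its end, in the units of the state.
- r.sense(): the state, without advancing time (a new reading comes with each control period).
- imaging.grab_frame(name): name is "side" or "top" or "wrist"; returns a dict with "image" (384x512x3 uint8, red, green, blue), "mtx" (3x3 intrinsics, pixels), "D" ([k1, k2, p1, p2, k3] as OpenCV has them; the pictures are not rectified), "world_to_cam" (4x4, takes a point from world to camera coordinates). Camera axes: x right, y up, looking along -z (the intrinsics and any distortion apply to the point x, -y, -z); pixel columns grow to the right and rows downward; lengths in mm; the calibration is good to about 2 mm. A picture is of the moment at which its call begins. There is no depth.
- r.sign_off(): hands the job in; it is judged then, once.
The state is a dict: "clock": time; "qpos": joint angles; "qvel": joint speeds; "joint_efforts": joint torques, N m; "eef_pos": TCP position; "tcp_rot": TCP orientation; "contact_force": force on the tool from outside, world axes, zero at the start; "wrist_torque": the same for the moment, N m; "opening": opening from 0.0 (shut) to 1.0 (fully open); "grasp_force": force on a finger pad.
Only numpy, scipy, OpenCV 4.12 (cv2) and the standard library are available. Lean on these libraries where they do the work, as an engineer would, in place of code of your own. Each camera call takes 0.05 s, during which the arm holds its last target. There are 200 camera calls.

## Working session

There is one attempt and no reset: what is moved stays moved. The work goes in short steps, Python scripts to look and compute and a tool call to move; the robot and the scene stay as the last step left them, time stands still between calls to the robot, and variables do not carry over. Pictures are saved under pics/ and viewed, at most 10 in all, crops included, and the job is handed in when it is done.

Besides the shell and the picture viewer there is one more tool, called after "Emit:" as name([rows], argument=value, ...), one row to a line, values as JSON. arm_command: Moves the arm, as the interface text tells. Its arguments: {"type":"object","properties":{"deltas":{"type":"array"},"squeeze":{"type":"number"}},"required":["deltas"]}

```bash
mkdir -p pics; cat > h.py <<'E'
import numpy as np, cv2
from rig import r, imaging
def grab(n):
    f=imaging.grab_frame(n); return f
def ray(f,u,v):
    p=cv2.undistortPoints(np.array([[[u,v]]],float),np.array(f["mtx"]),np.array(f["D"]))[0,0]
    T=np.array(f["world_to_cam"]); R=T[:3,:3]; t=T[:3,3]
    return -R.T@t, R.T@np.array([p[0],-p[1],-1])
def onz(f,u,v,z):
    o,d=ray(f,u,v); return o+d*(z-o[2])/d[2]
def proj(f,P):
    T=np.array(f["world_to_cam"]); c=T[:3,:3]@np.array(P,float)+T[:3,3]
    c=np.array([c[0],-c[1],-c[2]])
    return cv2.projectPoints(c.reshape(1,1,3),np.zeros(3),np.zeros(3),np.array(f["mtx"]),np.array(f["D"]))[0].ravel()
def save(f,n,box=None,s=1):
    im=f["image"][:,:,::-1]
    if box: im=im[box[1]:box[3],box[0]:box[2]]
    cv2.imwrite("pics/"+n+".png",cv2.resize(im,None,fx=s,fy=s,interpolation=cv2.INTER_CUBIC))
E
python3 - <<'E'
from h import *
import pickle
t=grab("top");s=grab("side");pickle.dump((t,s),open("f0.pkl","wb"))
save(t,"top0",s=1.5);save(s,"side0",s=1.5)
for f in(t,s): print(ray(f,256,192))
print(r.sense())
E
```

```text
(array([490.38696894,  64.22836939, 868.96759361]), array([ 0.1393727 ,  0.01129125, -0.99018878]))
(array([ 456.0106777 , -585.28968614,  551.83505488]), array([ 0.19108764,  0.80100077, -0.56748433]))
{'clock': 0.1, 'qpos': array([ 1.31861690e+00,  3.53566685e-01,  1.63404737e+00,  1.06514202e-05,
        1.15521467e+00, -2.38130414e-03]), 'qvel': array([-1.30076542e-03, -1.42816325e-03,  2.46074737e-04,  4.19638348e-05,
       -1.23123374e-03,  9.99888729e-04]), 'joint_efforts': array([-1.36290935e-03, -6.06355691e+01, -3.42821145e+01, -4.44874320e-05,
        3.85552092e-03,  1.59384655e-05]), 'eef_pos': array([154.38479329, 605.19430082, 230.64968765]), 'tcp_rot': array([-3.14035661e+00, -1.26828824e-05,  2.89179021e+00]), 'contact_force': array([-0.93443165,  0.54853524,  0.54121697]), 'wrist_torque': array([-0.00683022,  0.01362622,  0.00593162]), 'grasp_force': 0.0, 'opening': 0.9995013820066388}
```

View pics/top0.png

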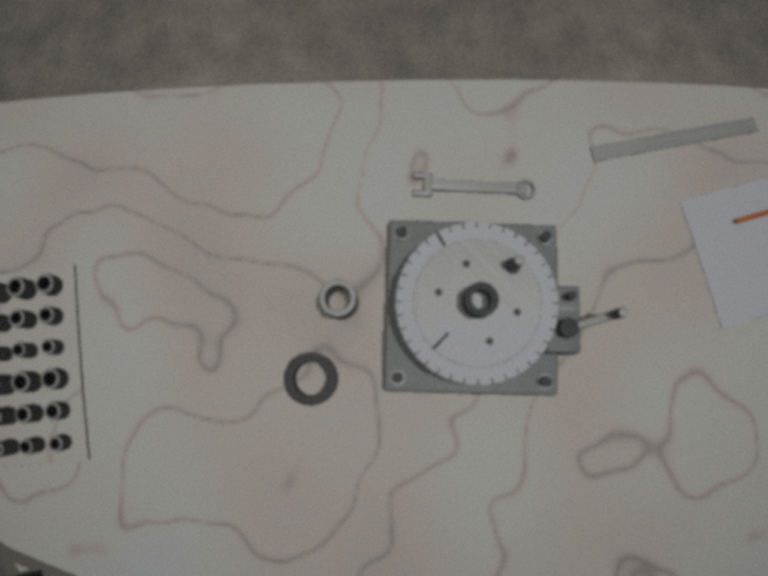

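View pics/side0.png

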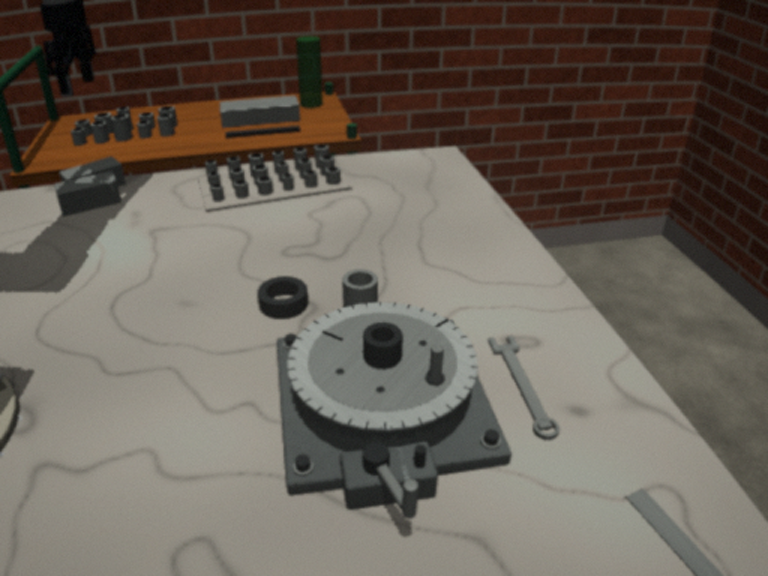

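The top view shows the dial centre near (318,202) in original pixels. The index mark is lower left with its outer end near (289,232), and the zero line is upper left near (294,159). The dial peg is near (342,176) and the clamp peg near (415,208). The side view agrees with this.

```bash
cat > m.py <<'E'
from h import *
def rectify(f,cx,cy,z,half=150,s=4):
    # metric top-down view of plane z: pixel col = (x-cx+half)*s, row=(y-cy+half)*s
    n=int(2*half*s); g=(np.arange(n)/s)-half
    X,Y=np.meshgrid(cx+g,cy+g); P=np.stack([X.ravel(),Y.ravel(),np.full(X.size,z)],1)
    T=np.array(f["world_to_cam"]); c=P@T[:3,:3].T+T[:3,3]; c=c*[1,-1,-1]
    m=cv2.projectPoints(c.reshape(-1,1,3),np.zeros(3),np.zeros(3),np.array(f["mtx"]),np.array(f["D"]))[0].reshape(n,n,2).astype(np.float32)
    return cv2.remap(cv2.cvtColor(f["image"],cv2.COLOR_RGB2GRAY),m,None,cv2.INTER_CUBIC)
def polar(f,cx,cy,z,r0,r1,th):
    rr=np.arange(r0,r1,1.); out=[]
    g=rectify(f,cx,cy,z)
    th=np.asarray(th); R,TH=np.meshgrid(rr,th)
    return cv2.remap(g,((R*np.cos(TH)+150)*4).astype(np.float32),((R*np.sin(TH)+150)*4).astype(np.float32),cv2.INTER_LINEAR).mean(1)
def line(f,cx,cy,z,r0,r1,guess,w=12):
    th=np.radians(np.arange(guess-w,guess+w,.1)); p=polar(f,cx,cy,z,r0,r1,th)
    d=np.clip(np.percentile(p,60)-p-8,0,None); k=np.argmax(d); sel=abs(np.arange(len(th))-k)<45
    return np.degrees((th*d*sel).sum()/(d*sel).sum()), d.max()
E
python3 - <<'E'
from m import *
import pickle
t,s=pickle.load(open("f0.pkl","rb"))
P=lambda u,v,z:onz(t,u/1.5,v/1.5,z)
c=P(477,303,75)
# ring outer edge fit via contour of bright ring in rectified view
g=rectify(t,c[0],c[1],74)
for thr in(135,150,165):
    m=(g>thr).astype(np.uint8)
    yy,xx=np.mgrid[:1200,:1200]/4-150; m[np.hypot(xx,yy)>120]=0
    cs,_=cv2.findContours(cv2.morphologyEx(m,cv2.MORPH_CLOSE,np.ones((25,25))),cv2.RETR_EXTERNAL,cv2.CHAIN_APPROX_NONE)
    k=max(cs,key=cv2.contourArea); (a,b),q=cv2.minEnclosingCircle(k); e=cv2.fitEllipse(cv2.convexHull(k))
    print(thr,c[0]+a/4-150,c[1]+b/4-150,q/4,np.array(e[0])/4-150+c[:2],np.array(e[1])/4)
print("bushing top",P(479,299,110),"c",c)
for n,u,v,z in[("idx",433,348,75),("zero",437,234,74),("pegbase",512,266,75),("pegtop",519,259,121),("piv",567,328,63),("cpeg",623,313,91),("sleeve",338,299,60),("foot1",388,222,20),("foot2",556,227,20),("foot3",384,390,20)]: 
    p=P(u,v,z);print(n,p,np.degrees(np.arctan2(p[1]-c[1],p[0]-c[0])),np.hypot(*(p-c)[:2]))
im=cv2.cvtColor(g,cv2.COLOR_GRAY2BGR);cv2.imwrite("pics/rect0.png",cv2.resize(im,(600,600)))
# side: dual view
for n,u,v in[("pegtop",438,349),("cpeg",410,486),("piv",376,452)]:
    z=dict(pegtop=121,cpeg=91,piv=63)[n];print("side",n,onz(s,u/1.5,v/1.5,z))
E
```

```text
135 586.09298815561 -52.39251547033193 113.90257263183594 [585.13601794 -52.87690573] [216.13145447 227.46740723]Traceback (most recent call last):
  File "<stdin>", line 12, in <module>
ValueError: max() iterable argument is empty
```

```bash
python3 - <<'E'
from m import *
import pickle
t,s=pickle.load(open("f0.pkl","rb"))
P=lambda u,v,z:onz(t,u/1.5,v/1.5,z)
c=P(477,303,75)
g=rectify(t,c[0],c[1],74)
for thr in(115,125,135,140):
    m=(g>thr).astype(np.uint8)
    yy,xx=np.mgrid[:1200,:1200]/4-150; m[np.hypot(xx,yy)>120]=0
    cs,_=cv2.findContours(cv2.morphologyEx(m,cv2.MORPH_CLOSE,np.ones((25,25))),cv2.RETR_EXTERNAL,cv2.CHAIN_APPROX_NONE)
    if not cs: continue
    k=max(cs,key=cv2.contourArea); (a,b),q=cv2.minEnclosingCircle(k); e=cv2.fitEllipse(cv2.convexHull(k))
    print(thr,c[0]+a/4-150,c[1]+b/4-150,q/4,np.array(e[0])/4-150+c[:2],np.array(e[1])/4)
print("bushing top",P(479,299,110),"c",c)
for n,u,v,z in[("idx",433,348,75),("zero",437,234,74),("pegbase",512,266,75),("pegtop",519,259,121),("piv",567,328,63),("cpeg",623,313,91),("sleeve",338,299,60),("foot1",388,222,20),("foot2",556,227,20),("foot3",384,390,20)]: 
    p=P(u,v,z);print(n,p,np.degrees(np.arctan2(p[1]-c[1],p[0]-c[0])),np.hypot(*(p-c)[:2]))
for n,u,v in[("pegtop",438,349),("cpeg",410,486),("piv",376,452)]:
    z=dict(pegtop=121,cpeg=91,piv=63)[n];print("side",n,onz(s,u/1.5,v/1.5,z))
im=cv2.cvtColor(g,cv2.COLOR_GRAY2BGR)
cv2.imwrite("pics/rect0.png",cv2.resize(im,(600,600)))
E
```

```text
115 585.2470256311959 -56.45164327794912 116.1999282836914 [584.66371264 -55.52828818] [226.72525024 230.02400208]
125 585.675263546235 -55.72070150548818 115.40481567382812 [585.38408007 -54.92547445] [223.0874939  229.38563538]
135 586.09298815561 -52.39251547033193 113.90257263183594 [585.13601794 -52.87690573] [216.13145447 227.46740723]
140 586.5970012171334 -53.49162130529287 113.34868621826172 [585.17263903 -52.86602621] [213.96636963 225.94688416]
bushing top [581.0221113  -49.80040735 110.        ] c [579.79924121 -52.15341025  75.        ]
idx [520.16619619   8.83332416  75.        ] 134.35700900234292 85.29643504659734
zero [ 6.76180005e+02 -5.51104531e-01  7.40000000e+01] 28.16461720952548 109.32542974340127
pegbase [ 629.92019418 -102.1150916    75.        ] -44.908819507658336 70.76919902054323
pegtop [ 630.89506775 -102.04211968  121.        ] -44.31514839484525 71.41195151391955
piv [ 544.47389194 -177.78463847   63.        ] -105.70507342646447 130.503202279363
cpeg [ 561.14233275 -248.0267604    91.        ] -95.44099983410491 196.75987786117506
sleeve [589.88727127 137.04747348  60.        ] 86.94792789657302 189.46963544249363
foot1 [707.97197884  66.74841277  20.        ] 42.851113468503534 174.83104469008072
foot2 [ 697.57468029 -182.67201268   20.        ] -47.938006172650546 175.8014779028226
foot3 [463.70383584  75.8273145   20.        ] 132.21217657033804 172.79238714103846
side pegtop [ 631.89009047 -103.0350834   121.        ]
side cpeg [ 562.58805896 -249.0986884    91.        ]
side piv [ 546.23003716 -179.99762761   63.        ]
```

View pics/rect0.png

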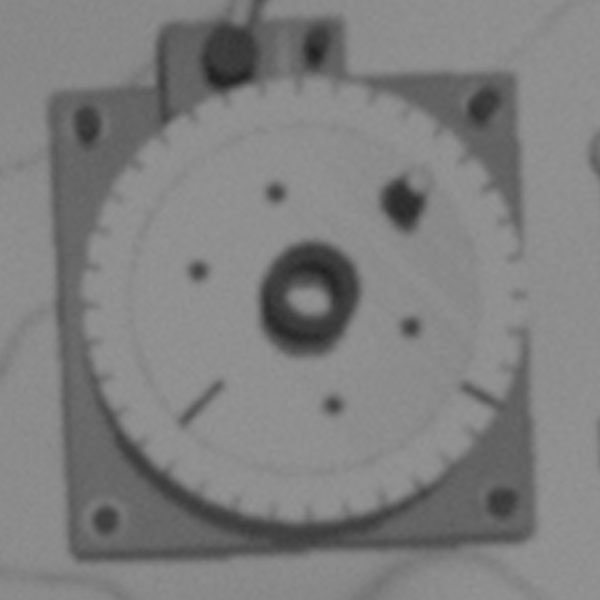

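The index must turn about −106° (clockwise from above), so the peg sweeps from −45° to about −151° round the right-hand side. The clamp is at about 0.28 rad. I'll approach with the fingers shut.

Emit:
arm_command([
  {"hand": 0, "tx": -41, "ty": -33},
  {"tx": -41, "ty": -33},
  {"tx": -41, "ty": -33},
  {"tx": -41, "ty": -33},
  {"tx": -41, "ty": -33},
  {"tx": -41, "ty": -33},
  {"tx": -41, "ty": -33},
  {"tx": -41, "ty": -33},
], squeeze=30)

```text
schema error: expected keys hand, tx, ty, tz, wx, wy, wz
```

Emit:
arm_command([
  {"tx": -41, "ty": -33},
  {"tx": -41, "ty": -33},
  {"tx": -41, "ty": -33},
  {"tx": -41, "ty": -33},
  {"tx": -41, "ty": -33},
  {"tx": -41, "ty": -33},
  {"tx": -41, "ty": -33},
  {"tx": -41, "ty": -33},
])

```text
schema error: expected keys hand, tx, ty, tz, wx, wy, wz
```

Emit:
arm_command([
  {"wz": -0.173, "tz": 8},
  {"wz": -0.173, "tz": 8},
  {"wz": -0.173, "tz": 8},
  {"wz": -0.173, "tz": 8},
  {"wz": -0.173, "tz": 8},
  {"wz": -0.173, "tz": 8},
  {"hand": 0},
  {"hand": 0},
])

```text
schema error: expected keys hand, tx, ty, tz, wx, wy, wz
```

All seven keys are needed in each row.

Emit:
arm_command([
  {"hand": 0, "tx": -41, "ty": -33, "tz": 0, "wx": 0, "wy": 0, "wz": 0},
  {"hand": 0, "tx": -41, "ty": -33, "tz": 0, "wx": 0, "wy": 0, "wz": 0},
  {"hand": 0, "tx": -41, "ty": -33, "tz": 0, "wx": 0, "wy": 0, "wz": 0},
  {"hand": 0, "tx": -41, "ty": -33, "tz": 0, "wx": 0, "wy": 0, "wz": 0},
  {"hand": 0, "tx": -41, "ty": -33, "tz": 0, "wx": 0, "wy": 0, "wz": 0},
  {"hand": 0, "tx": -41, "ty": -33, "tz": 0, "wx": 0, "wy": 0, "wz": 0},
  {"hand": 0, "tx": -41, "ty": -33, "tz": 0, "wx": 0, "wy": 0, "wz": 0},
  {"hand": 0, "tx": -41, "ty": -33, "tz": 0, "wx": 0, "wy": 0, "wz": 0},
], squeeze=30)

```text
clock: 1.1
eef_pos: [407.7, 267.2, 231.2]
tcp_rot: [3.142, -0.0, 2.892]
contact_force: [-0.1, 0.6, 0.3]
opening: -0.001
grasp_force: 0.0
```

Emit:
arm_command([
  {"hand": 0, "tx": -41, "ty": -33, "tz": 0, "wx": 0, "wy": 0, "wz": 0},
  {"hand": 0, "tx": -41, "ty": -33, "tz": 0, "wx": 0, "wy": 0, "wz": 0},
  {"hand": 0, "tx": -41, "ty": -33, "tz": 0, "wx": 0, "wy": 0, "wz": 0},
  {"hand": 0, "tx": -41, "ty": -33, "tz": 0, "wx": 0, "wy": 0, "wz": 0},
  {"hand": 0, "tx": -41, "ty": -33, "tz": 0, "wx": 0, "wy": 0, "wz": 0},
  {"hand": 0, "tx": -41, "ty": -33, "tz": 0, "wx": 0, "wy": 0, "wz": 0},
  {"hand": 0, "tx": -41, "ty": -33, "tz": 0, "wx": 0, "wy": 0, "wz": 0},
  {"hand": 0, "tx": -41, "ty": -33, "tz": 0, "wx": 0, "wy": 0, "wz": 0},
])

```text
clock: 2.1
eef_pos: [660.3, -69.7, 230.9]
tcp_rot: [3.142, -0.001, 2.892]
contact_force: [0.7, -0.2, 0.4]
opening: -0.007
grasp_force: 0.0
```

Emit:
arm_command([
  {"hand": 0, "tx": 0, "ty": 0, "tz": 8, "wx": 0, "wy": 0, "wz": -0.173},
  {"hand": 0, "tx": 0, "ty": 0, "tz": 8, "wx": 0, "wy": 0, "wz": -0.173},
  {"hand": 0, "tx": 0, "ty": 0, "tz": 8, "wx": 0, "wy": 0, "wz": -0.173},
  {"hand": 0, "tx": 0, "ty": 0, "tz": 8, "wx": 0, "wy": 0, "wz": -0.173},
  {"hand": 0, "tx": 0, "ty": 0, "tz": 8, "wx": 0, "wy": 0, "wz": -0.173},
  {"hand": 0, "tx": 0, "ty": 0, "tz": 8, "wx": 0, "wy": 0, "wz": -0.173},
  {"hand": 0, "tx": 0, "ty": 0, "tz": 0, "wx": 0, "wy": 0, "wz": 0},
  {"hand": 0, "tx": 0, "ty": 0, "tz": 0, "wx": 0, "wy": 0, "wz": 0},
])

```text
clock: 3.1
eef_pos: [659.7, -68.2, 183.4]
tcp_rot: [3.142, -0.0, -2.357]
contact_force: [-0.6, 0.3, -0.3]
opening: 0.002
grasp_force: 0.0
```

Emit:
arm_command([
  {"hand": 0, "tx": 0, "ty": -2, "tz": 24, "wx": 0, "wy": 0, "wz": 0},
  {"hand": 0, "tx": 0, "ty": -2, "tz": 24, "wx": 0, "wy": 0, "wz": 0},
  {"hand": 0, "tx": 0, "ty": 0, "tz": 24, "wx": 0, "wy": 0, "wz": 0},
  {"hand": 0, "tx": 0, "ty": 0, "tz": 22, "wx": 0, "wy": 0, "wz": 0},
  {"hand": 0, "tx": 0, "ty": 0, "tz": 0, "wx": 0, "wy": 0, "wz": 0},
  {"hand": 0, "tx": 8, "ty": 0, "tz": 0, "wx": 0, "wy": 0, "wz": 0},
  {"hand": 0, "tx": 8, "ty": 0, "tz": 0, "wx": 0, "wy": 0, "wz": 0},
  {"hand": 0, "tx": 5, "ty": 0, "tz": 0, "wx": 0, "wy": 0, "wz": 0},
])

```text
clock: 4.1
eef_pos: [647.5, -86.6, 90.2]
tcp_rot: [-3.141, 0.001, -2.354]
contact_force: [0.7, 0.5, 0.4]
opening: 0.002
grasp_force: 0.0
```

```bash
python3 - <<'E'
from h import *
s=grab("side");save(s,"side1",(170,180,370,340),3.5);print(r.sense()["contact_force"],r.sense()["eef_pos"])
E
```

```text
[-0.48383052 -0.53183194  0.3820714 ] [647.07929695 -86.78870712  89.97745157]
```

View pics/side1.png

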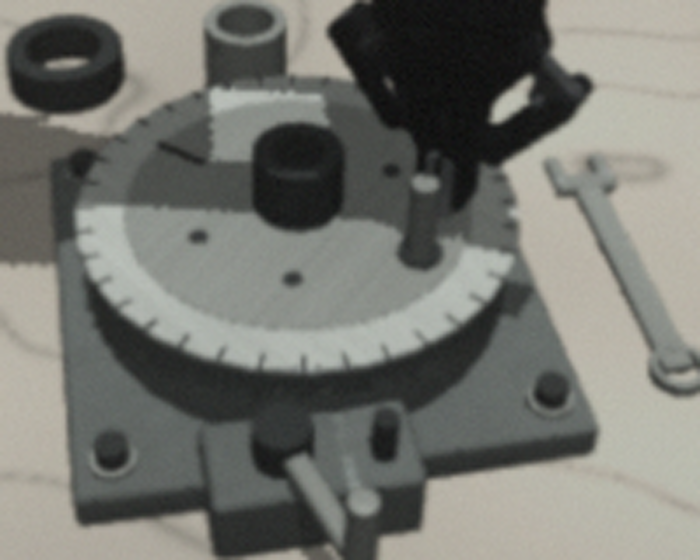

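Fingers stand just behind the peg, clear of the bushing. I'll push along the arc at 5° per row.

Emit:
arm_command([
  {"hand": 0, "tx": 6.2, "ty": -1.4, "tz": 0, "wx": 0, "wy": 0, "wz": 0.0873},
  {"hand": 0, "tx": 6.2, "ty": -1.4, "tz": 0, "wx": 0, "wy": 0, "wz": 0.0873},
  {"hand": 0, "tx": 6.2, "ty": -1.4, "tz": 0, "wx": 0, "wy": 0, "wz": 0.0873},
  {"hand": 0, "tx": 6.2, "ty": -1.4, "tz": 0, "wx": 0, "wy": 0, "wz": 0.0873},
  {"hand": 0, "tx": 6.2, "ty": -1.4, "tz": 0, "wx": 0, "wy": 0, "wz": 0.0873},
  {"hand": 0, "tx": 6.2, "ty": -1.4, "tz": 0, "wx": 0, "wy": 0, "wz": 0.0873},
  {"hand": 0, "tx": 6.2, "ty": -1.4, "tz": 0, "wx": 0, "wy": 0, "wz": 0.0873},
  {"hand": 0, "tx": 6.2, "ty": -1.4, "tz": 0, "wx": 0, "wy": 0, "wz": 0.0873},
])

```text
clock: 5.15
eef_pos: [610.8, -118.8, 90.1]
tcp_rot: [-3.141, 0.003, -3.055]
contact_force: [2.4, -1.3, -0.2]
opening: 0.003
grasp_force: 1.4
```

```bash
cat > a.py <<'E'
from m import *
C=np.array([582.2,-52.])
import sys
def where():
    q=r.sense(); p=q["eef_pos"]; y=q["tcp_rot"][2]; d=C-p[:2]
    x=np.array([np.cos(y),np.sin(y)]); yy=np.array([np.sin(y),-np.cos(y)])
    print("t",q["clock"],"tcp",p.round(1),"yaw",round(y,3),"centre in tool",d@x,d@yy,"F",q["contact_force"].round(1))
def dark():
    t=grab("top"); th=np.radians(np.arange(-180,180,.5))
    p=polar(t,C[0],C[1],75,62,87,th); d=np.median(p)-p
    print("idx cands",[(float(np.degrees(th[i]).round(1)),int(d[i])) for i in np.argsort(-d)[:12]])
    return t
E
python3 - <<'E'
from a import *
where(); t=dark()
for g in(28.7,): print(line(t,*C,74,92,110,g,5))
E
```

```text
t 5.15 tcp [ 610.8 -118.8   90.1] yaw -3.055 centre in tool 22.746988913167243 69.04116771941776 F [ 2.4 -1.3 -0.2]
idx cands [(-56.5, 78), (-57.0, 78), (-59.0, 78), (-59.5, 78), (-64.0, 78), (-58.5, 78), (-57.5, 78), (-58.0, 78), (-64.5, 78), (-63.5, 78), (-60.0, 78), (-65.0, 77)]
(np.float64(28.843535231982955), np.float64(22.555555555555557))
```

Emit:
arm_command([
  {"hand": 0, "tx": 6.2, "ty": -1.7, "tz": 0, "wx": 0, "wy": 0, "wz": 0.0873},
  {"hand": 0, "tx": 6.2, "ty": -1.7, "tz": 0, "wx": 0, "wy": 0, "wz": 0.0873},
  {"hand": 0, "tx": 6.2, "ty": -1.7, "tz": 0, "wx": 0, "wy": 0, "wz": 0.0873},
  {"hand": 0, "tx": 6.2, "ty": -1.7, "tz": 0, "wx": 0, "wy": 0, "wz": 0.0873},
  {"hand": 0, "tx": 6.2, "ty": -1.7, "tz": 0, "wx": 0, "wy": 0, "wz": 0.0873},
  {"hand": 0, "tx": 6.2, "ty": -1.7, "tz": 0, "wx": 0, "wy": 0, "wz": 0.0873},
  {"hand": 0, "tx": 6.2, "ty": -1.7, "tz": 0, "wx": 0, "wy": 0, "wz": 0.0873},
  {"hand": 0, "tx": 6.2, "ty": -1.7, "tz": 0, "wx": 0, "wy": 0, "wz": 0.0873},
])

```text
clock: 6.2
eef_pos: [560.2, -120.9, 89.9]
tcp_rot: [3.141, 0.002, 2.531]
contact_force: [3.5, 0.7, -1.2]
opening: 0.003
grasp_force: 1.1
```

```bash
python3 - <<'E'
from a import *
where(); t=dark()
save(t,"top2",(232,120,432,270),3.5)
E
```

```text
t 6.2 tcp [ 560.2 -120.9   89.9] yaw 2.531 centre in tool 21.46277282097953 69.05755122749578 F [ 3.5  0.7 -1.2]
idx cands [(-98.5, 94), (-99.0, 94), (-98.0, 94), (-103.0, 94), (-102.5, 94), (-99.5, 94), (-97.5, 93), (-102.0, 93), (-100.0, 93), (-82.5, 93), (-82.0, 93), (-81.5, 93)]
```

View pics/top2.png

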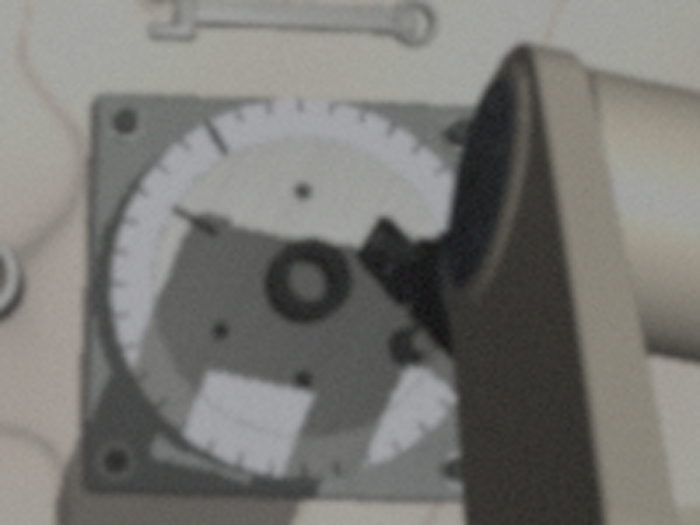

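Index mark is now near crop (175,208)–(213,231) and the zero line at (210,122)–(226,152), so about 30° remain.

```bash
python3 - <<'E'
from a import *
t=grab("top")
for a,b in((72,80),(80,87)):
  th=np.radians(np.arange(48,74,.5)); p=polar(t,*C,75,a,b,th); print(p.astype(int))
print(line(t,*C,75,74,87,59,10),line(t,*C,74,92,110,28.7,5))
for a in range(92,111,6): print(line(t,*C,74,a,a+6,28.7,5))
print(onz(t,232+175/3.5,120+208/3.5,75)[:2]-C)
E
```

```text
[157 157 157 158 158 157 156 154 153 149 145 138 131 122 113 105  99  96
  96 100 107 116 125 131 136 139 141 142 143 143 142 143 143 143 143 143
 144 143 143 143 142 141 140 139 139 138 137 137 136 136 135 134]
[155 156 156 157 157 156 157 157 157 156 153 149 143 136 127 119 111 106
 106 110 119 128 137 144 150 154 157 159 159 158 158 159 159 159 159 160
 160 159 159 159 159 159 159 159 159 159 159 159 160 160 160 160]
(np.float64(56.671821904268946), np.float64(44.923076923076934)) (np.float64(28.411900331321267), np.float64(46.33333333333334))
(np.float64(28.366647735340113), np.float64(42.83333333333333))
(np.float64(28.41658142024511), np.float64(51.66666666666666))
(np.float64(28.449737513124415), np.float64(44.66666666666666))
(np.float64(28.458333333333403), np.float64(5.166666666666671))
[45.05032491 71.90665127]
```

Emit:
arm_command([
  {"hand": 0, "tx": 6.2, "ty": -1.6, "tz": 0, "wx": 0, "wy": 0, "wz": 0.0873},
  {"hand": 0, "tx": 6.2, "ty": -1.6, "tz": 0, "wx": 0, "wy": 0, "wz": 0.0873},
  {"hand": 0, "tx": 6.2, "ty": -1.6, "tz": 0, "wx": 0, "wy": 0, "wz": 0.0873},
  {"hand": 0, "tx": 6.2, "ty": -1.6, "tz": 0, "wx": 0, "wy": 0, "wz": 0.0873},
  {"hand": 0, "tx": 3.7, "ty": -1.0, "tz": 0, "wx": 0, "wy": 0, "wz": 0.052},
  {"hand": 0, "tx": 0, "ty": 0, "tz": 0, "wx": 0, "wy": 0, "wz": 0},
  {"hand": 0, "tx": 0, "ty": 0, "tz": 0, "wx": 0, "wy": 0, "wz": 0},
])

```text
clock: 7.18
eef_pos: [533.9, -106.4, 89.3]
tcp_rot: [-3.141, -0.0, 2.134]
contact_force: [-0.7, -0.8, 0.7]
opening: 0.001
grasp_force: 0.0
```

```bash
cat >> a.py <<'E'
def chk(g):
    t=grab("top")
    for a,b in((62,70),(70,78),(78,87)): print("idx",a,line(t,*C,75,a,b,g,4))
    for a,b in((91,97),(97,103),(103,109)): print("zero",a,line(t,*C,74,a,b,28.5,4))
    return t
E
python3 - <<'E'
from a import *
where(); t=chk(33)
th=np.radians(np.arange(20,45,.5)); print(polar(t,*C,75,72,87,th).astype(int))
E
```

```text
t 7.175 tcp [ 533.9 -106.4   89.3] yaw 2.134 centre in tool 20.245042594636214 69.86057532858726 F [-0.7 -0.8  0.7]
idx 62 (np.float64(33.905663265306195), np.float64(20.375))
idx 70 (np.float64(34.02933908527398), np.float64(24.349999999999994))
idx 78 (np.float64(34.01591842832606), np.float64(25.177777777777777))
zero 91 (np.float64(28.35146076794664), np.float64(33.56666666666668))
zero 97 (np.float64(28.453412879452596), np.float64(40.16666666666667))
zero 103 (np.float64(28.423231792059557), np.float64(38.39999999999999))
[150 150 150 151 151 152 152 152 152 152 152 152 153 153 153 152 151 151
 150 150 148 145 140 134 125 116 107 101  98 100 106 114 124 132 140 145
 149 151 152 153 154 155 156 155 155 155 155 155 154 154]
```

Emit:
arm_command([
  {"hand": 0, "tx": 1.85, "ty": -0.5, "tz": 0, "wx": 0, "wy": 0, "wz": 0.026},
  {"hand": 0, "tx": 1.85, "ty": -0.5, "tz": 0, "wx": 0, "wy": 0, "wz": 0.026},
  {"hand": 0, "tx": 1.85, "ty": -0.5, "tz": 0, "wx": 0, "wy": 0, "wz": 0.026},
  {"hand": 0, "tx": 0, "ty": 0, "tz": 0, "wx": 0, "wy": 0, "wz": 0},
  {"hand": 0, "tx": 0, "ty": 0, "tz": 0, "wx": 0, "wy": 0, "wz": 0},
])

```text
clock: 7.85
eef_pos: [529.5, -102.2, 89.3]
tcp_rot: [-3.141, -0.0, 2.054]
contact_force: [0.4, -0.1, 0.2]
opening: -0.001
grasp_force: 0.0
```

```bash
python3 - <<'E'
from a import *
where(); t=chk(29.5)
E
```

```text
t 7.85 tcp [ 529.5 -102.2   89.3] yaw 2.054 centre in tool 19.99922527147511 69.96683203158764 F [ 0.4 -0.1  0.2]
idx 62 (np.float64(29.494557067481313), np.float64(19.0))
idx 70 (np.float64(29.394200289766044), np.float64(23.974999999999994))
idx 78 (np.float64(29.4021476375987), np.float64(28.04444444444445))
zero 91 (np.float64(28.32319359595539), np.float64(32.46666666666667))
zero 97 (np.float64(28.46588276181655), np.float64(37.13333333333334))
zero 103 (np.float64(28.411211621756348), np.float64(38.69999999999999))
```

Emit:
arm_command([
  {"hand": 0, "tx": 0.62, "ty": -0.2, "tz": 0, "wx": 0, "wy": 0, "wz": 0.009},
  {"hand": 0, "tx": 0.6, "ty": -0.2, "tz": 0, "wx": 0, "wy": 0, "wz": 0.009},
  {"hand": 0, "tx": 0, "ty": 0, "tz": 0, "wx": 0, "wy": 0, "wz": 0},
  {"hand": 0, "tx": 0, "ty": 0, "tz": 0, "wx": 0, "wy": 0, "wz": 0},
])

```text
clock: 8.4
eef_pos: [528.8, -101.5, 89.3]
tcp_rot: [-3.142, 0.0, 2.036]
contact_force: [-0.1, -1.3, -1.5]
opening: 0.001
grasp_force: 0.9
```

```bash
python3 - <<'E'
from a import *
where(); t=chk(28.5)
E
```

```text
t 8.4 tcp [ 528.8 -101.5   89.3] yaw 2.036 centre in tool 20.31675327650079 69.910290479731 F [-0.1 -1.3 -1.5]
idx 62 (np.float64(28.551175943554764), np.float64(18.39999999999999))
idx 70 (np.float64(28.64614970623857), np.float64(22.32499999999999))
idx 78 (np.float64(28.645760255109494), np.float64(26.044444444444423))
zero 91 (np.float64(28.328184623408287), np.float64(32.36666666666666))
zero 97 (np.float64(28.441831775700994), np.float64(38.46666666666667))
zero 103 (np.float64(28.360463214245943), np.float64(38.366666666666646))
```

About 0.2° remains. I'll give a tiny nudge, then back off and check from the wrist.

Emit:
arm_command([
  {"hand": 0, "tx": 0.3, "ty": 0, "tz": 0, "wx": 0, "wy": 0, "wz": 0},
  {"hand": 0, "tx": 0, "ty": 0, "tz": 0, "wx": 0, "wy": 0, "wz": 0},
  {"hand": 0, "tx": -8, "ty": 0, "tz": 0, "wx": 0, "wy": 0, "wz": 0},
  {"hand": 0, "tx": -15, "ty": 0, "tz": 0, "wx": 0, "wy": 0, "wz": 0},
  {"hand": 0, "tx": 0, "ty": 0, "tz": -40, "wx": 0, "wy": 0, "wz": 0},
  {"hand": 0, "tx": 0, "ty": 0, "tz": -40, "wx": 0, "wy": 0, "wz": 0},
  {"hand": 0, "tx": 0, "ty": 0, "tz": 0, "wx": 0, "wy": 0, "wz": 0},
  {"hand": 0, "tx": 0, "ty": 0, "tz": 0, "wx": 0, "wy": 0, "wz": 0},
])

```text
clock: 9.45
eef_pos: [538.9, -122.2, 168.9]
tcp_rot: [-3.141, -0.0, 2.035]
contact_force: [-0.5, 0.2, -1.0]
opening: 0.002
grasp_force: 0.0
```

```bash
python3 - <<'E'
from a import *
where(); t=chk(28.5)
w=grab("wrist"); save(w,"wrist1",s=1.5)
print(proj(w,[C[0]+89*np.cos(.497),C[1]+89*np.sin(.497),75]))
s=grab("side")
for a,b in((62,70),(70,78),(78,87)): print("Sidx",a,line(s,*C,75,a,b,28.5,4))
for a,b in((91,97),(97,103),(103,109)): print("Szero",a,line(s,*C,74,a,b,28.5,4))
E
```

```text
t 9.45 tcp [ 538.9 -122.2  168.9] yaw 2.035 centre in tool 43.3747653238311 70.17006220122586 F [-0.5  0.2 -1. ]
idx 62 (np.float64(28.28825991526727), np.float64(20.69999999999999))
idx 70 (np.float64(28.38228097006779), np.float64(23.875))
idx 78 (np.float64(28.328067335707402), np.float64(29.222222222222243))
zero 91 (np.float64(28.33161136499112), np.float64(35.0))
zero 97 (np.float64(28.444747421779464), np.float64(40.33333333333333))
zero 103 (np.float64(28.43620708687499), np.float64(40.93333333333332))
[457.67543702 142.22082275]
Sidx 62 (np.float64(30.447544134255402), np.float64(42.599999999999994))
Sidx 70 (np.float64(30.256366429806114), np.float64(46.875))
Sidx 78 (np.float64(30.17768543202141), np.float64(52.73333333333333))
Szero 91 (np.float64(29.73636942152161), np.float64(64.39999999999999))
Szero 97 (np.float64(29.919207040464602), np.float64(73.33333333333333))
Szero 103 (np.float64(29.729333911911556), np.float64(75.96666666666668))
```

View pics/wrist1.png

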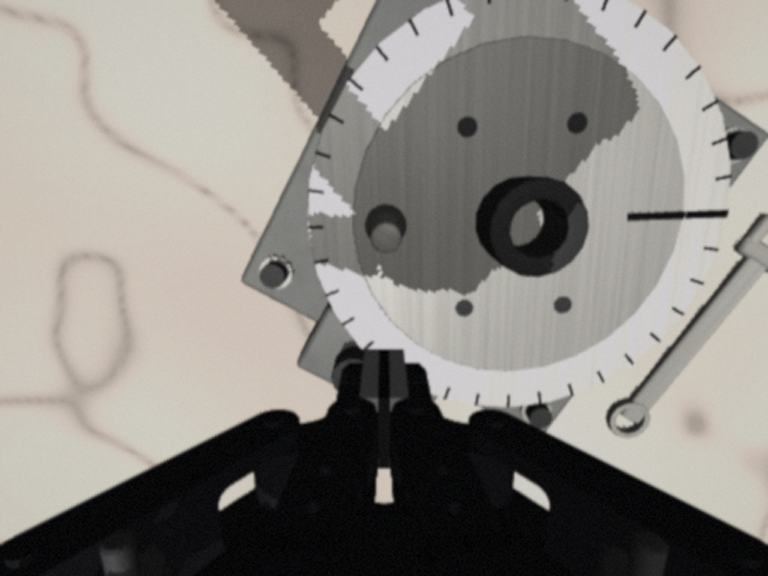

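The wrist view shows the index mark (628–684, 217) and zero line (686–727, 213) as one continuous stroke. I'll fit both lines numerically and relook at the clamp.

```bash
python3 - <<'E'
from a import *
w=grab("wrist"); g=cv2.cvtColor(w["image"],cv2.COLOR_RGB2GRAY).astype(float)
P=[]
for u in range(422,483):
    c=g[134:152,u]; d=np.clip(np.median(c)-15-c,0,None)
    if d.sum()>30: 
        q=onz(w,u,134+(d*np.arange(18)).sum()/d.sum(),75); P.append((np.hypot(*(q[:2]-C)),q[0],q[1]))
P=np.array(P); i=P[(P[:,0]<86)]; z=P[P[:,0]>92]
fit=lambda a:cv2.fitLine(a[:,1:].astype(np.float32),cv2.DIST_HUBER,0,.01,.01).ravel()
for a in(i,z):
    v=fit(a); print(len(a),P[0,0],P[-1,0],v, np.degrees(np.arctan2(v[1],v[0])), "at89", v[2:]+v[:2]*((C+89*np.array([np.cos(.497),np.sin(.497)])-v[2:])@v[:2]))
E
```

```text
33 60.590972834081036 107.9538390757621 [ 8.7905478e-01  4.7672072e-01  6.4682233e+02 -1.7515936e+01] 28.471443 at89 [660.67110043 -10.0055992 ]
21 60.590972834081036 107.9538390757621 [ 8.7791091e-01  4.7882396e-01  6.7185223e+02 -3.9154580e+00] 28.60862 at89 [660.67559773 -10.0113398 ]
```

Index and zero line coincide within 0.1 mm. Next I'll move behind the clamp peg.

Emit:
arm_command([
  {"hand": 0, "tx": -28, "ty": -20, "tz": 0, "wx": 0, "wy": 0, "wz": 0},
  {"hand": 0, "tx": -28, "ty": -20, "tz": 0, "wx": 0, "wy": 0, "wz": 0},
  {"hand": 0, "tx": -28, "ty": -20, "tz": 0, "wx": 0, "wy": 0, "wz": 0},
  {"hand": 0, "tx": -29, "ty": -20, "tz": 0, "wx": 0, "wy": 0, "wz": 0},
  {"hand": 0, "tx": 0, "ty": 0, "tz": 0, "wx": 0, "wy": 0, "wz": 0.164},
  {"hand": 0, "tx": 0, "ty": 0, "tz": 0, "wx": 0, "wy": 0, "wz": 0.164},
  {"hand": 0, "tx": 0, "ty": 0, "tz": 0, "wx": 0, "wy": 0, "wz": 0.164},
  {"hand": 0, "tx": 0, "ty": 0, "tz": 0, "wx": 0, "wy": 0, "wz": 0.164},
])

```text
clock: 10.65
eef_pos: [517.8, -258.5, 168.4]
tcp_rot: [-3.14, -0.0, 1.374]
contact_force: [0.3, -0.3, -0.4]
opening: -0.005
grasp_force: 0.0
```

Emit:
arm_command([
  {"hand": 0, "tx": 0, "ty": 0, "tz": 0, "wx": 0, "wy": 0, "wz": 0.164},
  {"hand": 0, "tx": 0, "ty": 0, "tz": 0, "wx": 0, "wy": 0, "wz": 0.164},
  {"hand": 0, "tx": 0, "ty": 0, "tz": 0, "wx": 0, "wy": 0, "wz": 0.164},
  {"hand": 0, "tx": 0, "ty": 0, "tz": 0, "wx": 0, "wy": 0, "wz": 0.164},
  {"hand": 0, "tx": 0, "ty": 0, "tz": 0, "wx": 0, "wy": 0, "wz": 0.164},
  {"hand": 0, "tx": 0, "ty": 0, "tz": 0, "wx": 0, "wy": 0, "wz": 0.164},
  {"hand": 0, "tx": 0, "ty": 0, "tz": 0, "wx": 0, "wy": 0, "wz": 0.164},
  {"hand": 0, "tx": 0, "ty": 0, "tz": 0, "wx": 0, "wy": 0, "wz": 0},
])

```text
clock: 11.65
eef_pos: [517.9, -258.5, 168.5]
tcp_rot: [-3.141, 0.001, 0.233]
contact_force: [-0.6, -1.2, -0.8]
opening: 0.002
grasp_force: 0.0
```

```bash
python3 - <<'E'
from a import *
where(); w=grab("wrist"); save(w,"wrist2",s=1.5)
print(proj(w,[562,-248.5,91]),proj(w,[545.5,-179,63]))
E
```

```text
t 11.65 tcp [ 517.9 -258.5  168.5] yaw 0.233 centre in tool 110.25421205542676 -186.05883737497615 F [-0.6 -1.2 -0.8]
[254.87249152 145.42381877] [169.36942713 141.83504551]
```

View pics/wrist2.png

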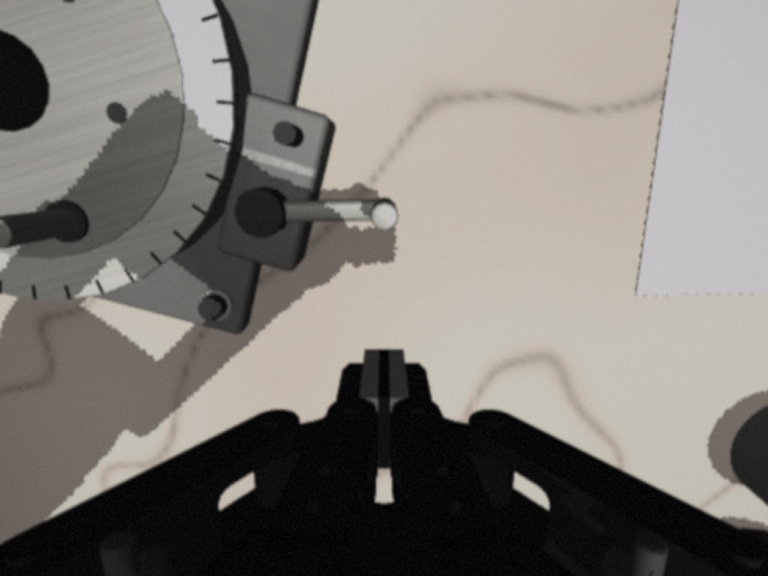

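Wrist view: clamp peg top at (384,214), pivot at (260,211), stop pin at (288,133). All match the measured positions. I'll descend and push along the arc.

Emit:
arm_command([
  {"hand": 0, "tx": 0, "ty": 0, "tz": 25, "wx": 0, "wy": 0, "wz": 0},
  {"hand": 0, "tx": 0, "ty": 0, "tz": 25, "wx": 0, "wy": 0, "wz": 0},
  {"hand": 0, "tx": 0, "ty": 0, "tz": 25, "wx": 0, "wy": 0, "wz": 0},
  {"hand": 0, "tx": 0, "ty": 0, "tz": 23, "wx": 0, "wy": 0, "wz": 0},
  {"hand": 0, "tx": 8, "ty": 0, "tz": 0, "wx": 0, "wy": 0, "wz": 0},
  {"hand": 0, "tx": 8, "ty": 0, "tz": 0, "wx": 0, "wy": 0, "wz": 0},
  {"hand": 0, "tx": 6, "ty": 0, "tz": 0, "wx": 0, "wy": 0, "wz": 0},
  {"hand": 0, "tx": 0, "ty": 0, "tz": 0, "wx": 0, "wy": 0, "wz": 0},
])

```text
clock: 12.7
eef_pos: [540.7, -253.7, 72.1]
tcp_rot: [3.141, -0.001, 0.233]
contact_force: [-0.1, 0.2, -1.0]
opening: 0.002
grasp_force: 0.0
```

Emit:
arm_command([
  {"hand": 0, "tx": 6.2, "ty": 1.6, "tz": 0, "wx": 0, "wy": 0, "wz": -0.0873},
  {"hand": 0, "tx": 6.2, "ty": 1.6, "tz": 0, "wx": 0, "wy": 0, "wz": -0.0873},
  {"hand": 0, "tx": 6.2, "ty": 1.6, "tz": 0, "wx": 0, "wy": 0, "wz": -0.0873},
  {"hand": 0, "tx": 6.2, "ty": 1.6, "tz": 0, "wx": 0, "wy": 0, "wz": -0.0873},
  {"hand": 0, "tx": 6.2, "ty": 1.6, "tz": 0, "wx": 0, "wy": 0, "wz": -0.0873},
  {"hand": 0, "tx": 6.2, "ty": 1.6, "tz": 0, "wx": 0, "wy": 0, "wz": -0.0873},
])

```text
clock: 13.45
eef_pos: [576.9, -246.7, 71.8]
tcp_rot: [3.141, 0.0, 0.759]
contact_force: [-0.3, -2.9, 0.1]
opening: -0.001
grasp_force: 1.2
```

```bash
python3 - <<'E'
from a import *
C[:]=[545.5,-180.5]; where(); s=grab("side"); save(s,"side3",(170,180,370,340),3.5)
E
```

```text
t 13.45 tcp [ 576.9 -246.7   71.8] yaw 0.759 centre in tool 22.760068947090364 -69.69005324268792 F [-0.3 -2.9  0.1]
```

View pics/side3.png

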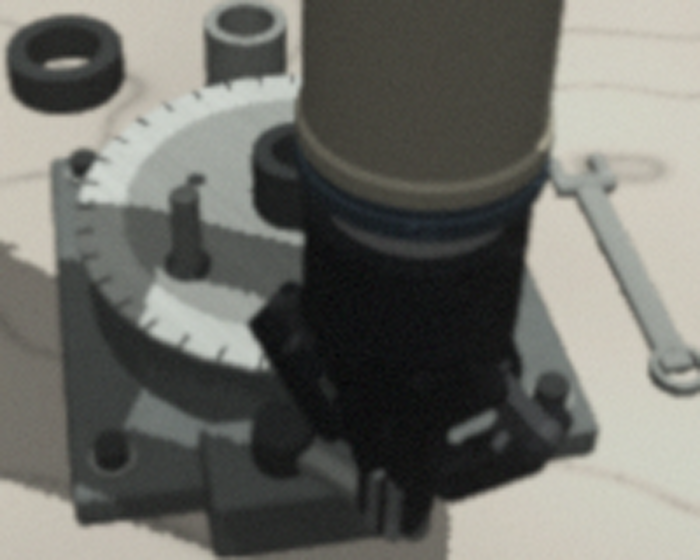

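Fingers are on the clamp peg, pushing at about 3 N, and the lever has swung about 30°. Continuing.

Emit:
arm_command([
  {"hand": 0, "tx": 6.2, "ty": 1.6, "tz": 0, "wx": 0, "wy": 0, "wz": -0.0873},
  {"hand": 0, "tx": 6.2, "ty": 1.6, "tz": 0, "wx": 0, "wy": 0, "wz": -0.0873},
  {"hand": 0, "tx": 6.2, "ty": 1.6, "tz": 0, "wx": 0, "wy": 0, "wz": -0.0873},
  {"hand": 0, "tx": 2.5, "ty": 0.6, "tz": 0, "wx": 0, "wy": 0, "wz": -0.035},
])

```text
clock: 14.0
eef_pos: [594.8, -234.0, 71.7]
tcp_rot: [3.141, 0.0, 1.053]
contact_force: [0.9, -2.6, 2.1]
opening: -0.005
grasp_force: 1.1
```

Emit:
arm_command([
  {"hand": 0, "tx": 1.24, "ty": 0.3, "tz": 0, "wx": 0, "wy": 0, "wz": -0.0175},
  {"hand": 0, "tx": 1.24, "ty": 0.3, "tz": 0, "wx": 0, "wy": 0, "wz": -0.0175},
  {"hand": 0, "tx": 1.24, "ty": 0.3, "tz": 0, "wx": 0, "wy": 0, "wz": -0.0175},
])

```text
clock: 14.38
eef_pos: [597.2, -230.9, 71.4]
tcp_rot: [3.141, 0.0, 1.105]
contact_force: [0.2, -2.6, 1.2]
opening: -0.003
grasp_force: 1.0
```

Emit:
arm_command([
  {"hand": 0, "tx": 1.24, "ty": 0.3, "tz": 0, "wx": 0, "wy": 0, "wz": -0.0175},
  {"hand": 0, "tx": 1.24, "ty": 0.3, "tz": 0, "wx": 0, "wy": 0, "wz": -0.0175},
])

```text
clock: 14.62
eef_pos: [598.8, -228.8, 71.3]
tcp_rot: [3.142, 0.0, 1.141]
contact_force: [-0.2, -2.1, 1.4]
opening: 0.001
grasp_force: 1.0
```

Emit:
arm_command([
  {"hand": 0, "tx": 1.24, "ty": 0.3, "tz": 0, "wx": 0, "wy": 0, "wz": -0.0175},
  {"hand": 0, "tx": 0, "ty": 0, "tz": 0, "wx": 0, "wy": 0, "wz": 0},
])

```text
clock: 14.88
eef_pos: [599.6, -227.7, 71.2]
tcp_rot: [-3.141, -0.0, 1.158]
contact_force: [-0.5, -0.9, 0.6]
opening: 0.0
grasp_force: 0.5
```

Emit:
arm_command([
  {"hand": 0, "tx": 1.24, "ty": 0.3, "tz": 0, "wx": 0, "wy": 0, "wz": -0.0175},
  {"hand": 0, "tx": 0, "ty": 0, "tz": 0, "wx": 0, "wy": 0, "wz": 0},
])

```text
clock: 15.12
eef_pos: [600.3, -226.7, 71.2]
tcp_rot: [-3.141, -0.0, 1.175]
contact_force: [-0.7, -1.3, -0.5]
opening: 0.005
grasp_force: 0.6
```

Emit:
arm_command([
  {"hand": 0, "tx": 1.24, "ty": 0.3, "tz": 0, "wx": 0, "wy": 0, "wz": -0.0175},
  {"hand": 0, "tx": 0, "ty": 0, "tz": 0, "wx": 0, "wy": 0, "wz": 0},
])

```text
clock: 15.38
eef_pos: [601.1, -225.7, 71.2]
tcp_rot: [-3.142, -0.0, 1.193]
contact_force: [0.3, -1.8, -0.4]
opening: 0.003
grasp_force: 0.6
```

Emit:
arm_command([
  {"hand": 0, "tx": 1.24, "ty": 0.3, "tz": 0, "wx": 0, "wy": 0, "wz": -0.0175},
  {"hand": 0, "tx": 0, "ty": 0, "tz": 0, "wx": 0, "wy": 0, "wz": 0},
])

```text
clock: 15.62
eef_pos: [601.9, -224.7, 71.3]
tcp_rot: [-3.142, -0.0, 1.21]
contact_force: [0.3, -1.9, 0.1]
opening: -0.001
grasp_force: 0.7
```

Emit:
arm_command([
  {"hand": 0, "tx": 1.24, "ty": 0.3, "tz": 0, "wx": 0, "wy": 0, "wz": -0.0175},
  {"hand": 0, "tx": 0, "ty": 0, "tz": 0, "wx": 0, "wy": 0, "wz": 0},
])

```text
clock: 15.88
eef_pos: [602.2, -224.5, 71.3]
tcp_rot: [-3.141, 0.001, 1.229]
contact_force: [-2.1, -6.4, -1.1]
opening: 0.001
grasp_force: 3.2
```

Emit:
arm_command([
  {"hand": 0, "tx": 1.2, "ty": 0, "tz": 0, "wx": 0, "wy": 0, "wz": 0},
  {"hand": 0, "tx": 0, "ty": 0, "tz": 0, "wx": 0, "wy": 0, "wz": 0},
])

```text
clock: 16.12
eef_pos: [602.3, -224.3, 71.3]
tcp_rot: [-3.141, 0.003, 1.229]
contact_force: [-2.3, -11.0, 0.9]
opening: 0.003
grasp_force: 5.8
```

Emit:
arm_command([
  {"hand": 0, "tx": 1, "ty": 0, "tz": 0, "wx": 0, "wy": 0, "wz": 0},
  {"hand": 0, "tx": 0, "ty": 0, "tz": 0, "wx": 0, "wy": 0, "wz": 0},
])

```text
clock: 16.38
eef_pos: [602.3, -224.2, 71.3]
tcp_rot: [-3.141, 0.004, 1.229]
contact_force: [-5.3, -15.5, -0.4]
opening: -0.002
grasp_force: 8.0
```

The lever is hard against its stop: force rises with no motion. I'll back off, lift, and move clear.

Emit:
arm_command([
  {"hand": 0, "tx": -4, "ty": 0, "tz": 0, "wx": 0, "wy": 0, "wz": 0},
  {"hand": 0, "tx": -12, "ty": 0, "tz": 0, "wx": 0, "wy": 0, "wz": 0},
  {"hand": 0, "tx": -15, "ty": 0, "tz": 0, "wx": 0, "wy": 0, "wz": 0},
  {"hand": 0, "tx": 0, "ty": 0, "tz": -40, "wx": 0, "wy": 0, "wz": 0},
  {"hand": 0, "tx": 0, "ty": 0, "tz": -45, "wx": 0, "wy": 0, "wz": 0},
  {"hand": 0, "tx": -50, "ty": 0, "tz": -40, "wx": 0, "wy": 0, "wz": 0},
  {"hand": 0, "tx": -50, "ty": 0, "tz": 0, "wx": 0, "wy": 0, "wz": 0},
  {"hand": 0, "tx": 0, "ty": 0, "tz": 0, "wx": 0, "wy": 0, "wz": 0},
])

```text
clock: 17.38
eef_pos: [558.2, -347.4, 196.0]
tcp_rot: [3.14, 0.001, 1.224]
contact_force: [-0.7, 0.2, -0.3]
opening: -0.0
grasp_force: 0.0
```

```bash
python3 - <<'E'
from a import *
where(); t=chk(28.5); save(t,"top4",(180,90,440,290),3)
E
```

```text
t 17.375 tcp [ 558.2 -347.4  196. ] yaw 1.224 centre in tool 285.9784589397627 -77.81405266098352 F [-0.7  0.2 -0.3]
idx 62 (np.float64(28.37441626282339), np.float64(16.674999999999997))
idx 70 (np.float64(28.38468560827969), np.float64(21.700000000000003))
idx 78 (np.float64(28.391609862501518), np.float64(24.46666666666667))
zero 91 (np.float64(28.320504294818562), np.float64(31.03333333333333))
zero 97 (np.float64(28.42425610744477), np.float64(37.13333333333334))
zero 103 (np.float64(28.40854736146673), np.float64(36.23333333333332))
```

View pics/top4.png

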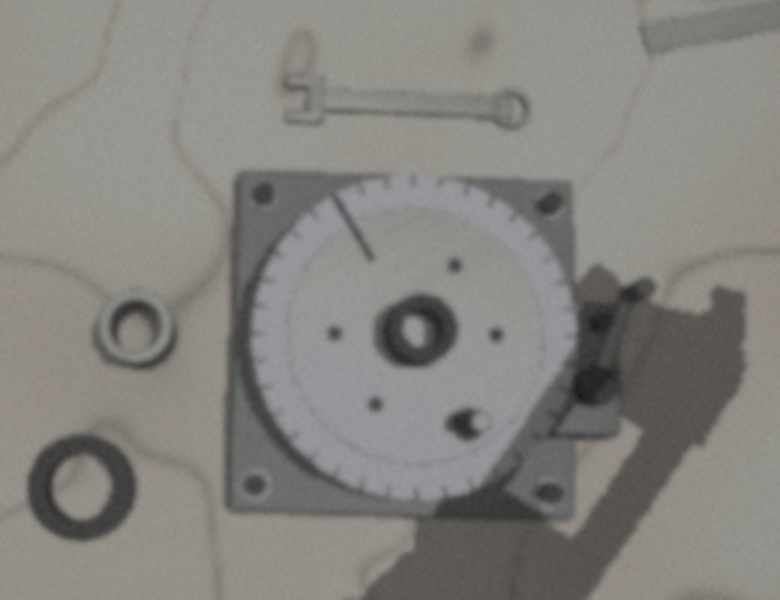

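The index and zero line form one stroke from (335,195) to (372,260). The lever lies against its stop, from pivot (594,385) to peg (640,288). The bushing, sleeve, collar and wrench haven't moved, and the robot touches nothing.

```bash
python3 -c "
from rig import r
print(r.sign_off())"
```

```text
the job is handed in; nothing more can be done
None
```

The dial is at zero, with its index mark within about 0.1° of the zero line. The clamp lever was then pushed fully home against its stop, nothing else on the bench was disturbed, and the job was handed in at about 17.4 s.

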